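# Balance two lopsided pickling stones on a crock's press

## Task

Weight the pickling press: lay the dark stone on the small wooden block that stands up out of the crock, let it balance there by itself, and then lay the pale stone on top of the dark one. Both stones are heavier towards one end and you cannot see which or by how much, so feel for each one's balance point; set them down gently, without letting one drop or tip off, and leave them lying level, one on the other, with nothing else on the worktop moved.

Things in the scene. Friction and masses are not known exactly. Their poses are not given: they have to be found in the camera images.
- dark_stone: Dark grey long stone, rounded ends, 191 (x) x 56 (y) x 40 mm, about 0.45 kg, loose; underside and top flat, about 180 x 50 mm; sides steepest at mid height. Origin: centre of the underside; x lengthwise, z up. Hidden balance point: on the centre line, up to 65 mm from the middle towards +x or -x, new in every run; it does not shift in handling. Starts left or right of the crock.
- pale_stone: Pale sandy long stone, rounded ends, 182 (x) x 52 (y) x 38 mm, about 0.45 kg, loose; underside and top flat, about 172 x 46 mm; sides steepest at mid height. Origin: centre of the underside; x lengthwise, z up. Hidden balance point: on the centre line, up to 65 mm from the middle towards +x or -x, new in every run; it does not shift in handling. Starts left or right of the crock.
- press_top (a point): Centre of the flat top of the light wooden press block, a level square of 36 x 36 mm, 94 mm above the worktop, on a 30 mm neck over a wooden disc in the cream stoneware crock (110 mm across, 56 mm high). Crock and press are fixed; z up, x and y along the block's sides. A stone stays on it only with its balance point over this square.
- lid: Round wooden lid of the crock, 115 mm across, 17 mm thick, lying loose on the worktop; leave alone. Origin: centre of its underside.
- mug: Cream speckled mug, 86 mm across, 90 mm high, handle; loose behind the crock; leave alone. Origin: centre of its underside.
- mill: Dark wooden pepper mill, 58 mm across, 150 mm high; loose behind the crock; leave alone. Origin: centre of its underside.
- pasta_jar: Clear jar of pasta with a black cap, 79 mm across, 154 mm high; loose at the back; leave alone. Origin: centre of its underside.
- avocado: Dark green avocado, 95 x 68 x 72 mm, lying loose at the back left; leave alone. Origin: centre of its underside.

How it is judged:
By the outcome, as a careful person would: the job done as asked, in the order asked, and still so for the second after the job is handed in, with the robot touching nothing.
It also fails if it takes over 64 s, if anything falls off the work surface, if the arm or the gripper's body presses on something with over 40 N, if the wrist force passes 120 N, or if a joint passes its speed limit or range.

## Robot

A 7-joint arm with a two-finger parallel gripper is mounted at the origin on a cart in front of the work surface, level with it; the furniture and walls round the work are solid. World frame = base frame: x ahead of the robot, y to its left, z up, the work surface at z = 0. Lengths are in m, angles in rad, forces in N, time in s.
With the tool pointing down it reaches from about 0.4 to 0.85 m from the base axis. Payload 10.4 kg.
Tool frame: the origin (TCP) lies at the very end of the fingers, on their centre line; the grasp point (between the pads) lies 19 mm behind it (manip.pinch_z is the distance from the TCP to the grasp point, in m); z points along the fingers, y is the line along which they close (so a half turn about z gives the same grasp; the last joint's range is limited). The gripper opens to 85 mm and grips with 20 to 120 N. Pads are 22 mm wide; open, the fingers measure 114 mm over their backs; the gripper's body (76 mm by 85 mm) begins 54 mm behind the grasp point. The pads swing forward as they close: fully open they stand 13 mm farther back than shut.
Start: joints at [-1.235, 0.332, -0.065, 1.46, 0.022, 1.35, -0.088], TCP at [0.219, 0.585, 0.231] pointing down, gripper open.
Joint ranges: [-2.6, 2.6], [-0.5, 2.12], [-1.47, 1.34], [0.16, 2.42], [-1.27, 4.41], [0.06, 2.06], [-2.6, 2.6]. Speed limits (rad/s): [2.22, 2.22, 2.79, 2.79, 3.14, 3.14, 3.14].

## Interface

Orientations are given as a unit quaternion [x, y, z, w].
In Python, from workcell import manip gives the robot as it stands. The module is installed in compiled form; this text tells all that it offers.
- The arm moves only by the shell command python3 -m creep 'ROWS' [OPENING] [FORCE]. ROWS is a JSON object of lists of equal length, an entry for each row: "slide": the shift along the tool's x, y, z in m, a list of three; "twist": the turn about the tool's z in degrees. A call has 1 to 8 rows; each row shifts and turns the commanded pose from where the row before left it, along the tool's axes as they then stand; what a row does not reach is not made up. A row lasts 1/8 s, in which the tool goes at most 62.5 mm and 10.7 degrees, less where a joint would pass 70% of its speed; a pose out of reach is approached as far as the arm can. A call with a gripper value outside its range is refused whole. OPENING is the opening in per cent of the stroke, from 0 (shut) to 100 (fully open), set as the call begins (- or left out, the last holds). The fingers move at their own pace and stop on an object; FORCE is the grip in N (left out, the last holds). Time passes only in rows, so rows that do not move let the fingers close. It gives the time, the measured TCP pose, the force, the opening and the grip force at its end, in the units of the state.
- manip.get_obs(): the state, without advancing time (a new reading comes with each control period).
- manip.camera(name): name is "side" or "top" or "wrist"; returns (picture, depth): 400x640x3 uint8, blue, green, red; 400x640 float32, m along the optical axis (not along the pixel's ray), 0 where there is no reading.
- manip.camera_params(name): a dict with "intrinsics" (3x3 intrinsics, pixels), "R" (3x3) and "t" (3): a world point X has camera coordinates R X + t. Camera axes: x right, y down, z forward; pixel columns grow to the right and rows downward; lengths in m; the calibration is good to about 2 mm. The wrist camera is an equidistant fisheye: a pixel r from the principal point sees the ray r / f radians off the axis. A picture is of the moment at which its call begins: read the wrist's pose just before it. camera_params takes no time and is no camera call; for the wrist camera it gives the pose at the moment of the call.
- manip.hand_in(): hands the job in; it is judged then, once.
The state is a dict: "clock": time; "joint_pos": joint angles; "joint_velocities": joint speeds; "tau": joint torques, N m; "position": TCP position; "ee_rot": TCP orientation; "ft_force": force on the tool from outside, world axes, zero at the start; "torque": the same for the moment, N m; "grip_width": opening from 0.0 (shut) to 1.0 (fully open); "grasp_force": force on a finger pad.
Only numpy, scipy, OpenCV 4.12 (cv2) and the standard library are available. Lean on these libraries where they do the work, as an engineer would, in place of code of your own. Each camera call takes 0.05 s, during which the arm holds its last target. There are 200 camera calls.

## Working session

There is one attempt and no reset: what is moved stays moved. The work goes in short steps, Python scripts to look and compute and a shell command to move; the robot and the scene stay as the last step left them, time stands still between calls to the robot, and variables do not carry over. Pictures are saved under pics/ and viewed, at most 10 in all, crops included, and the job is handed in when it is done.

```bash
mkdir -p pics; python3 - <<'E'
from workcell import manip
import cv2,numpy as np
o=manip.get_obs()
print({k:np.round(v,3).tolist() for k,v in o.items()}, manip.pinch_z)
for n in("top","side"):
    im,d=manip.camera(n); cv2.imwrite(f"pics/{n}0.png",im); np.savez(f"{n}0.npz",im=im,d=d)
    p=manip.camera_params(n); print(n,{k:np.round(v,3).tolist() for k,v in p.items()})
E
```

```text
{'clock': 0.0, 'joint_pos': [-1.235, 0.333, -0.065, 1.461, 0.022, 1.35, -0.089], 'joint_velocities': [0.0, -0.0, 0.001, -0.001, -0.001, 0.001, 0.001], 'tau': [-0.001, -62.544, 0.049, -39.161, 0.016, 0.009, -0.0], 'position': [0.219, 0.585, 0.231], 'ee_rot': [0.178, 0.984, -0.001, -0.0], 'ft_force': [0.32, -0.241, 0.252], 'torque': [-0.014, -0.012, -0.014], 'grasp_force': 0.0, 'grip_width': 0.997} 0.0187
top {'intrinsics': [[379.009, 0.0, 324.393], [0.0, 379.009, 201.603], [0.0, 0.0, 1.0]], 'R': [[-0.024, -1.0, -0.0], [-0.994, 0.024, -0.104], [0.104, -0.002, -0.995]], 't': [0.062, 0.608, 1.016]}
side {'intrinsics': [[477.326, 0.0, 309.166], [0.0, 477.326, 200.764], [0.0, 0.0, 1.0]], 'R': [[0.861, -0.509, -0.022], [-0.265, -0.41, -0.872], [0.435, 0.757, -0.488]], 't': [-0.495, 0.266, 1.199]}
```

View pics/top0.png

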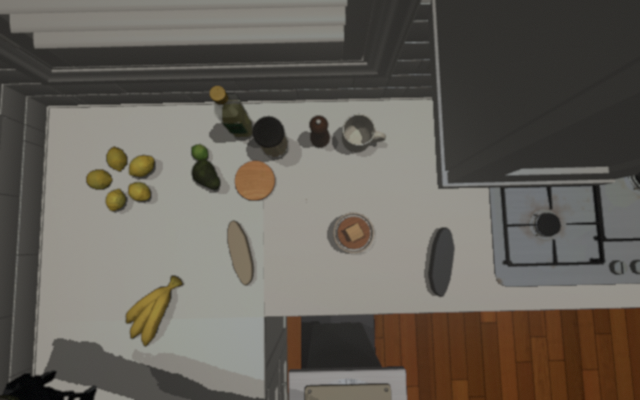

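View pics/side0.png

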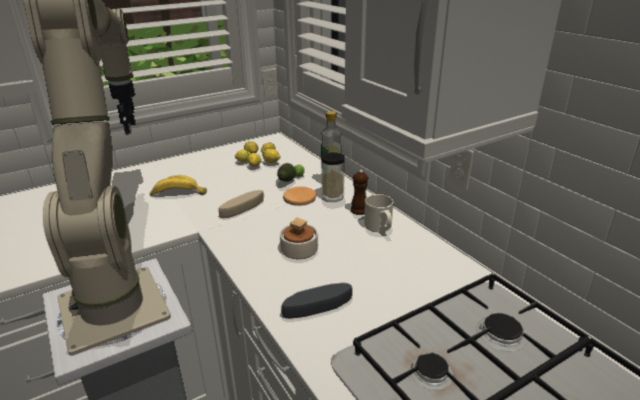

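The top view shows the crock and block at about (353,232), the dark stone right of it at (441,261), and the pale stone left at (240,252). The lid is at (255,180), and the mug, mill and jar are behind. The side view agrees, with a wall cabinet at the back right.

```bash
cat > h.py <<'E'
from workcell import manip
import cv2,numpy as np
def cloud(n,d,p=None):
    p=p or manip.camera_params(n);K=np.array(p["intrinsics"])
    v,u=np.mgrid[0:400,0:640]
    c=np.stack([(u-K[0,2])/K[0,0]*d,(v-K[1,2])/K[1,1]*d,d],-1)
    return (c-np.array(p["t"]))@np.array(p["R"])
def big(m):
    n,l,s,c=cv2.connectedComponentsWithStats(m.astype(np.uint8),connectivity=4)
    return l==1+np.argmax(s[1:,4])
def st():
    o=manip.get_obs();return o
E
python3 - <<'E'
from h import *
for n in("top","side"):
    f=np.load(n+"0.npz");d=f["d"];P=cloud(n,d);z=P[...,2]
    boxes={"top":{"pale":(215,265,210,295),"dark":(418,465,215,305),"crock":(325,380,208,258)},
     "side":{"pale":(210,275,180,225),"dark":(272,362,275,325),"crock":(275,325,210,262)}}[n]
    fl=P[262:300,300:400] if n=="top" else P[255:270,330:400]
    print(n,"floor z",np.median(fl[...,2]))
    for k,(a,b,c,e) in boxes.items():
        m=np.zeros(z.shape,bool);m[c:e,a:b]=True
        m&=(d>0)
        if k=="crock": m&=(z>.084)&(z<.104)
        else: m&=(z>.028)&(z<.06)
        m=big(m);q=P[m]
        r=cv2.minAreaRect((q[:,:2]*1000).astype(np.float32))
        print(k,m.sum(),"zmed",np.round(np.median(q[:,2]),4),"zmax",q[:,2].max().round(4),"mean",q.mean(0).round(4),"rect",np.round(r[0],1),np.round(r[1],1),round(r[2],1))
    # everything tall
f=np.load("top0.npz");P=cloud("top",f["d"])
for (u,v) in [(255,180),(320,130),(358,133),(268,132),(205,175),(440,180),(500,150)]: print(u,v,P[v,u].round(3))
E
```

```text
top floor z -0.00011233196022787472
pale 1037 zmed 0.0376 zmax 0.0448 mean [0.475  0.2803 0.0375] rect [476.7 281.7] [179.7  50.8] 12.9
dark 1218 zmed 0.0395 zmax 0.0459 mean [ 0.4389 -0.2664  0.039 ] rect [ 439.2 -267.4] [ 55.4 186.8] 79.4
crock 196 zmed 0.0936 zmax 0.0983 mean [ 0.5223 -0.0277  0.0936] rect [522.  -27.8] [35.6 35.5] 25.4
side floor z -0.0012254071690893718
pale 411 zmed 0.0363 zmax 0.042 mean [0.4729 0.2746 0.0358] rect [476.4 279.2] [179.9  58.3] 15.1
dark 1133 zmed 0.0384 zmax 0.0438 mean [ 0.4349 -0.2747  0.0376] rect [ 438.2 -270.2] [ 58.1 185.8] 80.0
crock 126 zmed 0.0924 zmax 0.0965 mean [ 0.521  -0.0332  0.0916] rect [523.8 -30.1] [39.9 37.8] 25.2
255 180 [0.676 0.241 0.019]
320 130 [0.782 0.054 0.132]
358 133 [ 0.809 -0.054  0.005]
268 132 [0.773 0.184 0.155]
205 175 [0.685 0.367 0.067]
440 180 [ 0.598 -0.146  0.445]
500 150 [ 0.599 -0.153  0.649]
```

```bash
cat >> h.py <<'E'
from scipy.spatial.transform import Rotation as R
def go(x,y,z,yaw=None,o=None):
    "slide in tool axes (mm) to the world point, and twist for the long-axis (tool x) line angle yaw, after the slide"
    o=o or manip.get_obs();r=R.from_quat(o["ee_rot"]);M=r.as_matrix()
    d=M.T@(np.array([x,y,z])-o["position"])*1000
    a=np.degrees(np.arctan2(M[1,0],M[0,0]));t=None
    if yaw is not None: t=-((yaw-a+90)%180-90)
    print("pos",np.round(o["position"],4),"xline",round(a,2),"tilt z",M[:,2].round(3),"slide mm",d.round(1),"dist",np.linalg.norm(d).round(1),"twist",t)
E
python3 - <<'E'
from h import *
o=dict(manip.get_obs())
pts=[(.45,.28,.23),(.50,-.03,.23),(.439,-.268,.15)]
for p in pts: go(*p,-10.5,o); o["position"]=np.array(p)
E
```

```text
pos [0.2193 0.5849 0.2306] xline 159.44 tilt z [-0.    -0.001 -1.   ] slide mm [-323.  -204.5    0.9] dist 382.3 twist -10.057603083794078
pos [0.45 0.28 0.23] xline 159.44 tilt z [-0.    -0.001 -1.   ] slide mm [-155.7 -272.7    0.3] dist 314.0 twist -10.057603083794078
pos [ 0.5  -0.03  0.23] xline 159.44 tilt z [-0.    -0.001 -1.   ] slide mm [ -26.5 -244.2   80.3] dist 258.4 twist -10.057603083794078
```

```bash
python3 -m creep '{"slide":[[-0.0404,-0.0256,0],[-0.0404,-0.0256,0],[-0.0404,-0.0256,0],[-0.0404,-0.0256,0],[-0.0404,-0.0256,0],[-0.0404,-0.0256,0],[-0.0404,-0.0256,0],[-0.0404,-0.0256,0]],"twist":[0,0,0,0,0,0,0,0]}' 100 80
python3 -m creep '{"slide":[[-0.0222,-0.039,0],[-0.0222,-0.039,0],[-0.0222,-0.039,0],[-0.0222,-0.039,0],[-0.0222,-0.039,0],[-0.0222,-0.039,0],[-0.0222,-0.039,0],[0,0,0]],"twist":[0,0,0,0,0,0,0,-10]}'
python3 -c "
from h import *
go(.439,-.268,.13,-10.5); print(manip.get_obs()['joint_pos'].round(2) )"
```

```text
clock: 1.1
position: [0.4508, 0.2785, 0.2311]
ee_rot: [0.178, 0.984, -0.0, -0.0]
ft_force: [0.3, 0.7, -0.8]
grip_width: 1.0
grasp_force: 0.0
clock: 2.1
position: [0.4997, -0.0342, 0.2312]
ee_rot: [0.093, 0.996, -0.0, -0.0]
ft_force: [-0.3, 1.0, 0.3]
grip_width: 0.998
grasp_force: 0.0
pos [ 0.4997 -0.0342  0.2312] xline 169.28 tilt z [-0.    -0.001 -1.   ] slide mm [  16.1 -240.9  101.4] dist 261.9 twist -0.21824479863167312
[-0.47  0.04  0.46  1.8  -0.02  1.3   1.38]
```

```bash
python3 -m creep '{"slide":[[0.0027,-0.0402,0.0169],[0.0027,-0.0402,0.0169],[0.0027,-0.0402,0.0169],[0.0027,-0.0402,0.0169],[0.0027,-0.0402,0.0169],[0.0027,-0.0402,0.0169],[0,0,0],[0,0,0]],"twist":[0,0,0,0,0,0,0,0]}'
python3 - <<'E'
from h import *
im,d=manip.camera("wrist");cv2.imwrite("pics/w1.png",im)
go(.439,-.268,.001,-10.5);print(manip.get_obs()['joint_pos'].round(2))
print({k:np.round(v,3).tolist() for k,v in manip.camera_params("wrist").items()})
E
```

```text
clock: 3.1
position: [0.4398, -0.2638, 0.1298]
ee_rot: [0.092, 0.996, 0.0, -0.0]
ft_force: [0.5, 0.2, -0.5]
grip_width: 1.001
grasp_force: 0.0
pos [ 0.4402 -0.2634  0.13  ] xline 169.51 tilt z [ 0.  0. -1.] slide mm [  0.3  -4.8 129. ] dist 129.1 twist 0.01218985437864717
[-0.16  0.19  0.68  1.91 -0.13  1.09  1.96]
{'intrinsics': [[309.707, 0.0, 315.53], [0.0, 309.707, 196.594], [0.0, 0.0, 1.0]], 'R': [[0.182, 0.983, -0.001], [0.944, -0.174, 0.281], [0.276, -0.052, -0.96]], 't': [0.18, -0.47, 0.148]}
```

View pics/w1.png

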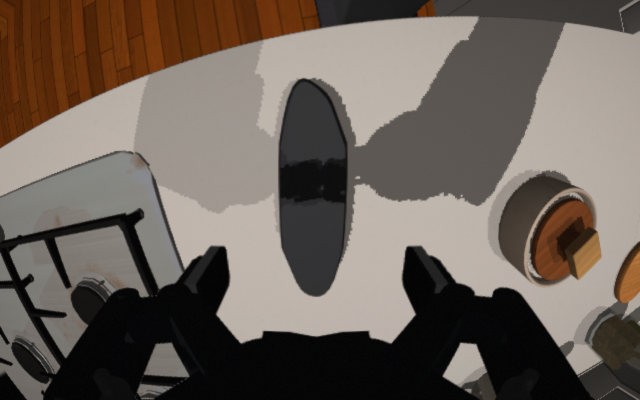

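The wrist view shows the dark stone centred at about (314,187) between the fingertips at (217,265) and (415,265). It is aligned with the pads, with only a small shift left to make.

```bash
python3 -m creep '{"slide":[[0,-0.002,0.03],[0,0,0.03],[0,0,0.03],[0,0,0.02],[0,0,0.01],[0,0,0.007],[0,0,0],[0,0,0]],"twist":[0,0,0,0,0,0,0,0]}'
python3 -c "
from h import *
go(.439,-.268,.001,-10.5);o=manip.get_obs();print(o['ft_force'],o['torque'])"
```

```text
clock: 4.15
position: [0.4398, -0.2664, 0.0035]
ee_rot: [0.092, 0.996, -0.0, 0.001]
ft_force: [0.5, -0.5, 1.2]
grip_width: 0.998
grasp_force: 0.0
pos [ 0.4398 -0.2664  0.0035] xline 169.45 tilt z [ 0.001 -0.    -1.   ] slide mm [ 0.5 -1.7  2.5] dist 3.0 twist -0.052594832697423044
[ 0.45391132 -0.49276145  1.17935959] [-0.03264425  0.01178479  0.01120061]
```

```bash
python3 -m creep '{"slide":[[0,0,0.002],[0,0,0],[0,0,0],[0,0,0],[0,0,0],[0,0,0]],"twist":[0,0,0,0,0,0]}' 0 80
python3 -c "
from h import *
o=manip.get_obs();print(o['ft_force'],o['torque'])"
```

```text
clock: 4.9
position: [0.4394, -0.2664, 0.0014]
ee_rot: [0.092, 0.996, 0.0, 0.0]
ft_force: [-2.1, 0.7, 5.4]
grip_width: 0.607
grasp_force: 84.0
[-2.06368946  0.69294749  5.38702373] [ 0.32371165  0.3993163  -0.04166921]
```

```bash
cat > ft.py <<'E'
from h import *
for i in range(3):
    manip.camera("wrist") if i else None
    o=manip.get_obs();M=R.from_quat(o["ee_rot"]).as_matrix()
    print(o["clock"],"z",o["position"][2].round(4),"F tool",(M.T@o["ft_force"]).round(2),"T tool",(M.T@o["torque"]).round(3),"grip",o["grip_width"].round(3),o["grasp_force"].round(1))
E
python3 -m creep '{"slide":[[0,0,-0.003],[0,0,-0.003],[0,0,0],[0,0,0]],"twist":[0,0,0,0]}'; python3 ft.py
python3 -m creep '{"slide":[[0,0,-0.005],[0,0,-0.005],[0,0,-0.005],[0,0,0],[0,0,0],[0,0,0]],"twist":[0,0,0,0,0,0]}'; python3 ft.py
```

```text
clock: 5.4
position: [0.4392, -0.2662, 0.0067]
ee_rot: [0.092, 0.996, 0.0, -0.0]
ft_force: [0.3, 0.1, -4.1]
grip_width: 0.607
grasp_force: 83.9
clock: 6.15
position: [0.4392, -0.2662, 0.0217]
ee_rot: [0.092, 0.996, 0.0, -0.0]
ft_force: [-0.0, -0.4, -4.2]
grip_width: 0.606
grasp_force: 84.2Traceback (most recent call last):
  File "ft.py", line 5, in <module>
    print(o["clock"],"z",o["position"][2].round(4),"F tool",(M.T@o["ft_force"]).round(2),"T tool",(M.T@o["torque"]).round(3),"grip",o["grip_width"].round(3),o["grasp_force"].round(1))
                                                                                                                                    ^^^^^^^^^^^^^^^^^^^^^
AttributeError: 'float' object has no attribute 'round'
Traceback (most recent call last):
  File "ft.py", line 5, in <module>
    print(o["clock"],"z",o["position"][2].round(4),"F tool",(M.T@o["ft_force"]).round(2),"T tool",(M.T@o["torque"]).round(3),"grip",o["grip_width"].round(3),o["grasp_force"].round(1))
                                                                                                                                    ^^^^^^^^^^^^^^^^^^^^^
AttributeError: 'float' object has no attribute 'round'
```

```bash
cat > ft.py <<'E'
from h import *
F=[];T=[]
for i in range(12):
    im,d=manip.camera("side")
    o=manip.get_obs();M=R.from_quat(o["ee_rot"]).as_matrix()
    F.append(M.T@o["ft_force"]);T.append(M.T@o["torque"])
F=np.array(F);T=np.array(T)
print(o["clock"],"z",o["position"].round(4),"F tool",F.mean(0).round(2),F.std(0).round(2),"T tool",T.mean(0).round(3),T.std(0).round(3),"grip",o["grip_width"],o["grasp_force"])
# stone tilt from the side view of the gripped stone is left to pictures
cv2.imwrite("pics/s_%d.png"%round(o["clock"]*100),im)
E
python3 ft.py; ls pics
```

```text
6.75 z [ 0.4393 -0.2663  0.0219] F tool [-0.09  0.13  4.51] [0.34 0.48 0.29] T tool [ 0.004 -0.169 -0.007] [0.021 0.019 0.023] grip 0.6048460194152488 84.22782249748707
s_675.png
side0.png
top0.png
w1.png
```

```bash
python3 -c "
import cv2
i=cv2.imread('pics/s_675.png')[200:360,220:420];cv2.imwrite('pics/c1.png',cv2.resize(i,None,fx=3,fy=3))"
```

```text
(no output)
```

View pics/c1.png

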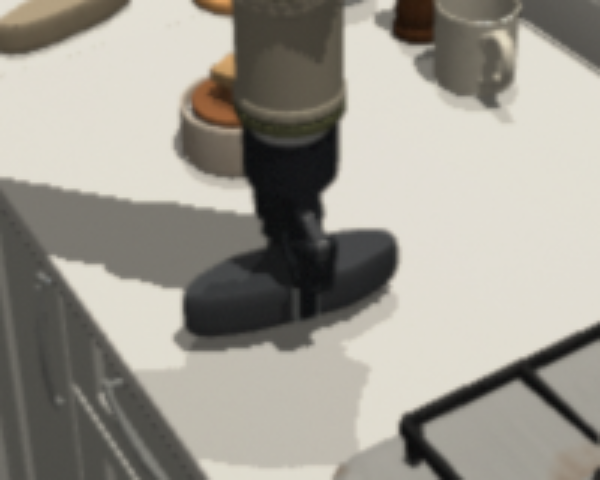

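The side crop shows the dark stone held clear of the table at about (290,285). It looks near level, so I'll put it back and regrip 37 mm along tool +x.

```bash
python3 -m creep '{"slide":[[0,0,0.006],[0,0,0.006],[0,0,0.005],[0,0,0.003],[0,0,0],[0,0,0]],"twist":[0,0,0,0,0,0]}'
python3 -m creep '{"slide":[[0,0,0],[0,0,0],[0,0,0],[0.019,0,0],[0.0185,0,0],[0,0,0],[0,0,0]],"twist":[0,0,0,0,0,0,0]}' 100
python3 -m creep '{"slide":[[0,0,0],[0,0,0],[0,0,0],[0,0,0],[0,0,0]],"twist":[0,0,0,0,0]}' 0 60
python3 -m creep '{"slide":[[0,0,-0.005],[0,0,-0.005],[0,0,-0.005],[0,0,-0.005],[0,0,0],[0,0,0],[0,0,0]],"twist":[0,0,0,0,0,0,0]}'; python3 ft.py
```

```text
clock: 7.5
position: [0.4394, -0.2663, 0.0019]
ee_rot: [0.092, 0.996, 0.0, 0.0]
ft_force: [-0.2, 0.8, -4.6]
grip_width: 0.61
grasp_force: 84.2
clock: 8.38
position: [0.4034, -0.2595, 0.0022]
ee_rot: [0.092, 0.996, -0.0, 0.001]
ft_force: [0.8, 0.4, -0.5]
grip_width: 0.999
grasp_force: 0.0
clock: 9.0
position: [0.4029, -0.2593, 0.0021]
ee_rot: [0.092, 0.996, 0.0, 0.0]
ft_force: [-0.5, 1.8, 5.7]
grip_width: 0.595
grasp_force: 63.0
clock: 9.88
position: [0.4023, -0.2594, 0.0217]
ee_rot: [0.092, 0.996, 0.0, -0.0]
ft_force: [-0.6, -0.9, -5.0]
grip_width: 0.602
grasp_force: 63.4
10.475 z [ 0.4025 -0.2595  0.0219] F tool [-0.07 -0.15  4.41] [0.58 0.58 0.42] T tool [ 0.009 -0.003  0.013] [0.029 0.027 0.036] grip 0.602115459275498 63.4424397413386
```

```bash
python3 -m creep '{"slide":[[0,0,-0.02],[0,0,-0.03],[0,0,-0.03],[0,0,-0.03],[0,0,-0.013],[0,0,0]],"twist":[0,0,0,0,0,0]}'
python3 -c "
from h import *
go(.5225,-.0285,.145,-10.5)"
```

```text
clock: 11.22
position: [0.4028, -0.2594, 0.145]
ee_rot: [0.092, 0.996, 0.0, 0.001]
ft_force: [-0.1, -1.4, -5.1]
grip_width: 0.6
grasp_force: 64.4
pos [ 0.4028 -0.2594  0.145 ] xline 169.45 tilt z [ 0.001  0.    -1.   ] slide mm [-7.540e+01  2.489e+02  2.000e-01] dist 260.1 twist -0.04702110538815418
```

```bash
python3 -m creep '{"slide":[[-0.005,0.0166,0],[-0.0108,0.0356,0],[-0.0108,0.0356,0],[-0.0108,0.0356,0],[-0.0108,0.0356,0],[-0.0108,0.0356,0],[-0.0108,0.0356,0],[-0.0056,0.0187,0]],"twist":[0,0,0,0,0,0,0,0]}'
python3 -m creep '{"slide":[[0,0,0],[0,0,0],[0,0,0]],"twist":[0,0,0]}'
python3 - <<'E'
from h import *
go(.5225,-.0285,.100,-10.5)
im,d=manip.camera("wrist");cv2.imwrite("pics/w2.png",im)
E
```

```text
clock: 12.22
position: [0.522, -0.0266, 0.1432]
ee_rot: [0.091, 0.996, -0.0, -0.001]
ft_force: [0.2, -1.5, -3.3]
grip_width: 0.603
grasp_force: 64.2
clock: 12.6
position: [0.5217, -0.0298, 0.1447]
ee_rot: [0.093, 0.996, -0.0, -0.0]
ft_force: [-0.6, -0.3, -3.5]
grip_width: 0.604
grasp_force: 64.2
pos [ 0.5217 -0.0298  0.1447] xline 169.34 tilt z [-0. -0. -1.] slide mm [-0.5  1.5 44.7] dist 44.8 twist -0.16490095952704564
```

View pics/w2.png

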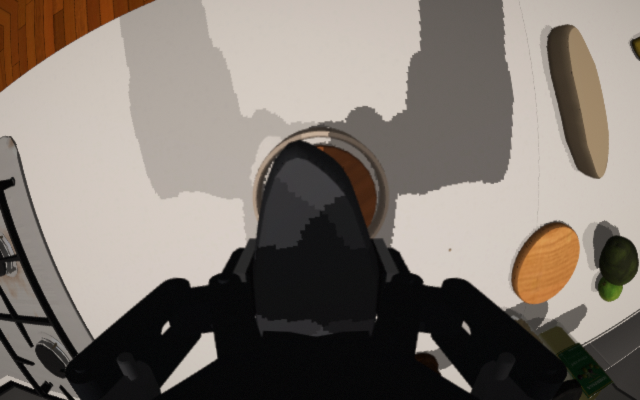

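The wrist view shows the crock at about (321,190), directly under the held stone, with nothing in the way. I'll descend.

```bash
python3 -m creep '{"slide":[[0,0.001,0.01],[0,0,0.015],[0,0,0.01],[0,0,0.006],[0,0,0.002],[0,0,0],[0,0,0]],"twist":[0,0,0,0,0,0,0]}'
python3 -m creep '{"slide":[[0,0,0.001],[0,0,0.001],[0,0,0],[0,0,0]],"twist":[0,0,0,0]}'
```

```text
clock: 13.52
position: [0.5227, -0.0276, 0.1023]
ee_rot: [0.092, 0.996, 0.0, 0.0]
ft_force: [0.5, -0.7, -5.3]
grip_width: 0.603
grasp_force: 64.2
clock: 14.02
position: [0.5224, -0.0276, 0.0999]
ee_rot: [0.092, 0.996, 0.0, 0.0]
ft_force: [0.0, 0.2, -4.2]
grip_width: 0.6
grasp_force: 64.2
```

```bash
python3 -m creep '{"slide":[[0,0,0.001],[0,0,0.001],[0,0,0],[0,0,0]],"twist":[0,0,0,0]}'
python3 -m creep '{"slide":[[0,0,0.001],[0,0,0],[0,0,0]],"twist":[0,0,0]}'
```

```text
clock: 14.52
position: [0.5224, -0.0276, 0.0979]
ee_rot: [0.092, 0.996, 0.0, -0.0]
ft_force: [0.6, 0.1, -4.9]
grip_width: 0.602
grasp_force: 64.2
clock: 14.9
position: [0.5224, -0.0276, 0.0969]
ee_rot: [0.092, 0.996, 0.0, -0.0]
ft_force: [-0.0, 0.3, -3.9]
grip_width: 0.601
grasp_force: 64.2
```

```bash
python3 -m creep '{"slide":[[0,0,0.0007],[0,0,0],[0,0,0]],"twist":[0,0,0]}'
python3 -m creep '{"slide":[[0,0,0.0007],[0,0,0],[0,0,0]],"twist":[0,0,0]}'; python3 ft.py
```

```text
clock: 15.28
position: [0.5224, -0.0276, 0.0962]
ee_rot: [0.092, 0.996, 0.0, 0.0]
ft_force: [-0.4, -0.1, -3.1]
grip_width: 0.6
grasp_force: 64.5
clock: 15.65
position: [0.5225, -0.0276, 0.0962]
ee_rot: [0.092, 0.996, 0.0, 0.0]
ft_force: [-4.4, -0.2, 5.5]
grip_width: 0.601
grasp_force: 65.5
16.25 z [ 0.5225 -0.0276  0.0962] F tool [ 3.97 -0.87 -5.51] [0.49 0.46 0.56] T tool [ 0.075  0.836 -0.045] [0.024 0.023 0.028] grip 0.6020968634477631 65.46442806735286
```

```bash
python3 -m creep '{"slide":[[0,0,-0.0004],[0,0,0],[0,0,0]],"twist":[0,0,0]}' - 20
python3 -m creep '{"slide":[[0,0,0],[0,0,0],[0,0,0],[0,0,0]],"twist":[0,0,0,0]}' 70; python3 ft.py
```

```text
clock: 16.62
position: [0.5225, -0.0276, 0.0962]
ee_rot: [0.092, 0.996, 0.0, 0.0]
ft_force: [-3.9, 0.6, 5.5]
grip_width: 0.6
grasp_force: 65.2
clock: 17.12
position: [0.5224, -0.0276, 0.0959]
ee_rot: [0.092, 0.996, 0.0, 0.0]
ft_force: [0.7, -0.1, -0.2]
grip_width: 0.698
grasp_force: 0.0
17.725 z [ 0.5224 -0.0276  0.0959] F tool [-0.27 -0.21 -0.03] [0.47 0.63 0.49] T tool [ 0.013  0.022 -0.001] [0.021 0.031 0.028] grip 0.7012630640679299 0.0
```

```bash
python3 -c "
import cv2
i=cv2.imread('pics/s_1772.png')[160:300,220:420] if __import__('os').path.exists('pics/s_1772.png') else cv2.imread('pics/s_1773.png')[160:300,220:420]
cv2.imwrite('pics/c2.png',cv2.resize(i,None,fx=4,fy=4))"
```

```text
(no output)
```

View pics/c2.png

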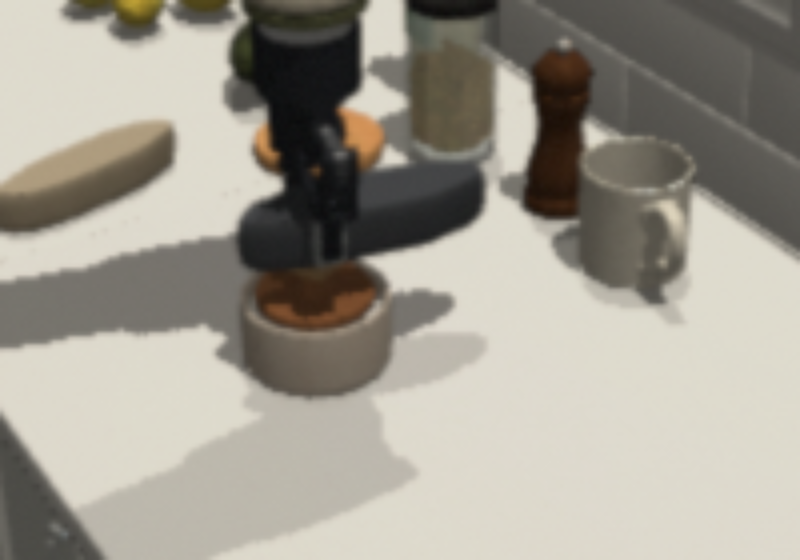

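The dark stone lies on the block at crop (360,210), looks level, and the fingers are clear of it. I'll open fully, retreat straight up, and check by depth.

```bash
python3 -m creep '{"slide":[[0,0,0],[0,0,0],[0,0,-0.01],[0,0,-0.03],[0,0,-0.04],[0,0,-0.04],[0,0,0]],"twist":[0,0,0,0,0,0,0]}' 100
python3 - <<'E'
from h import *
im,d=manip.camera("side");P=cloud("side",d);z=P[...,2]
# stone: dark grey pixels at z>.07 near press
m=(z>.07)&(z<.15)&(abs(P[...,0]-.57)<.14)&(abs(P[...,1]+.03)<.09)&(im.max(-1)<90)
m=big(m);q=P[m];t=q[q[:,2]>.126];A=np.c_[t[:,:2],np.ones(len(t))];c=np.linalg.lstsq(A,t[:,2],rcond=None)[0]
r=cv2.minAreaRect((q[:,:2]*1000).astype(np.float32))
print(m.sum(),len(t),np.median(t[:,2]),"slopes deg",np.degrees(c[:2]).round(2),r)
go(.4766,.2805,.15,13.5)
E
```

```text
clock: 18.6
position: [0.5241, -0.0277, 0.2196]
ee_rot: [0.092, 0.996, 0.001, 0.003]
ft_force: [0.3, 0.2, -0.8]
grip_width: 1.002
grasp_force: 0.0
1187 581 0.1324855948806721 slopes deg [0.73 3.  ] ((556.1040649414062, -41.08590316772461), (58.21159362792969, 183.16651916503906), 78.2428970336914)
pos [ 0.5231 -0.0276  0.2175] xline 169.44 tilt z [ 0.003  0.001 -1.   ] slide mm [102.4 294.3  67.6] dist 318.9 twist -24.062884601708674
```

```bash
python3 -m creep '{"slide":[[0.0171,0.049,0],[0.0171,0.049,0],[0.0171,0.049,0],[0.0171,0.049,0],[0.0171,0.049,0],[0.0171,0.049,0],[0,0,0],[0,0,0]],"twist":[0,0,0,0,0,0,-8,-8]}'
python3 -m creep '{"slide":[[0,0,0.02],[0,0,0.03],[0,0,0.02],[0,0,0],[0,0,0]],"twist":[-8,0,0,0,0]}'
python3 - <<'E'
from h import *
go(.4766,.2805,.002,13.5)
p=manip.camera_params("wrist");im,d=manip.camera("wrist");cv2.imwrite("pics/w3.png",im)
K=np.array(p["intrinsics"]);h=cv2.cvtColor(im,cv2.COLOR_BGR2HSV)
v,u=np.mgrid[0:400,0:640];a=(u-K[0,2])/K[0,0];b=(v-K[1,2])/K[1,1];th=np.hypot(a,b);s=np.where(th>0,np.sin(th)/np.maximum(th,1e-9),1)
ray=np.stack([a*s,b*s,np.cos(th)],-1)
P=(ray/ray[...,2:]*d[...,None]-np.array(p["t"]))@np.array(p["R"])
m=(P[...,2]>.02)&(P[...,2]<.05)&(abs(P[...,0]-.4766)<.13)&(abs(P[...,1]-.28)<.08)&(d>0)
m=big(m);q=P[m];print(m.sum(),q.mean(0),cv2.minAreaRect((q[:,:2]*1000).astype(np.float32)))
E
```

```text
clock: 19.65
position: [0.4746, 0.2805, 0.2145]
ee_rot: [-0.05, 0.999, -0.001, -0.001]
ft_force: [-0.6, -0.7, 0.1]
grip_width: 1.001
grasp_force: 0.0
clock: 20.27
position: [0.4755, 0.2803, 0.1464]
ee_rot: [-0.117, 0.993, 0.0, 0.0]
ft_force: [0.6, 0.7, 0.3]
grip_width: 1.003
grasp_force: 0.0
pos [0.4755 0.2803 0.1464] xline -166.57 tilt z [ 0.  0. -1.] slide mm [ -1.   -0.  144.4] dist 144.4 twist -0.06704204838979422
9487 [0.46892898 0.28179767 0.03898361] ((475.80889892578125, 283.1117858886719), (178.1986846923828, 51.511863708496094), 13.546133995056152)
```

View pics/w3.png

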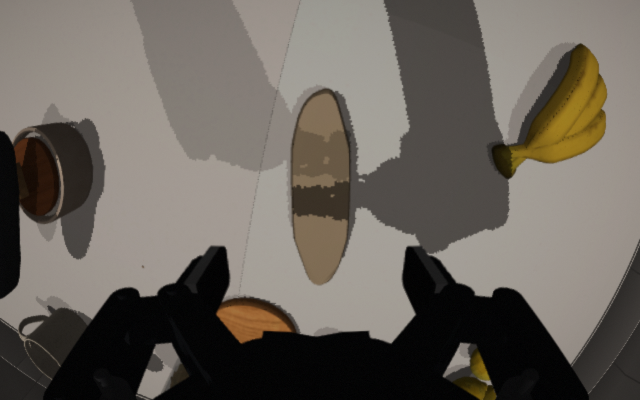

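The pale stone is at about (321,187), aligned and centred between the fingers. The lid at (255,318) and the bananas are clear of the gripper.

```bash
python3 -m creep '{"slide":[[0,0.002,0.03],[0,0,0.035],[0,0,0.035],[0,0,0.025],[0,0,0.012],[0,0,0.008],[0,0,0],[0,0,0]],"twist":[0,0,0,0,0,0,0,0]}'
python3 -m creep '{"slide":[[0,0,0],[0,0,0],[0,0,0],[0,0,0],[0,0,0],[0,0,0]],"twist":[0,0,0,0,0,0]}' 0 80
python3 -m creep '{"slide":[[0,0,-0.005],[0,0,-0.005],[0,0,-0.005],[0,0,-0.005],[0,0,0],[0,0,0],[0,0,0]],"twist":[0,0,0,0,0,0,0]}'; python3 ft.py
```

```text
clock: 21.32
position: [0.4755, 0.2826, 0.0018]
ee_rot: [-0.117, 0.993, 0.0, 0.001]
ft_force: [-0.1, 0.5, -0.3]
grip_width: 1.003
grasp_force: 0.0
clock: 22.08
position: [0.4752, 0.283, 0.0018]
ee_rot: [-0.117, 0.993, 0.001, 0.0]
ft_force: [-2.5, 0.2, 7.2]
grip_width: 0.567
grasp_force: 83.1
clock: 22.95
position: [0.4748, 0.2821, 0.0207]
ee_rot: [-0.117, 0.993, -0.0, -0.0]
ft_force: [0.4, 0.9, -4.6]
grip_width: 0.565
grasp_force: 83.1
23.55 z [0.4749 0.2822 0.0209] F tool [ 0.25 -0.28  4.43] [0.73 0.38 0.4 ] T tool [0.004 0.176 0.001] [0.023 0.036 0.035] grip 0.5675398879772431 83.06228030472994
```

```bash
python3 -m creep '{"slide":[[0,0,0.006],[0,0,0.006],[0,0,0.005],[0,0,0.0025],[0,0,0],[0,0,0]],"twist":[0,0,0,0,0,0]}'
python3 -m creep '{"slide":[[0,0,0],[0,0,0],[0,0,0],[-0.02,0,0],[-0.0195,0,0],[0,0,0],[0,0,0]],"twist":[0,0,0,0,0,0,0]}' 100
python3 -m creep '{"slide":[[0,0,0],[0,0,0],[0,0,0],[0,0,0],[0,0,0]],"twist":[0,0,0,0,0]}' 0 60
python3 -m creep '{"slide":[[0,0,-0.005],[0,0,-0.005],[0,0,-0.005],[0,0,-0.005],[0,0,0],[0,0,0],[0,0,0]],"twist":[0,0,0,0,0,0,0]}'; python3 ft.py
```

```text
clock: 24.3
position: [0.4745, 0.282, 0.0019]
ee_rot: [-0.117, 0.993, -0.0, -0.0]
ft_force: [-5.1, -4.5, 6.4]
grip_width: 0.565
grasp_force: 84.2
clock: 25.18
position: [0.5126, 0.2912, 0.0012]
ee_rot: [-0.117, 0.993, -0.0, -0.0]
ft_force: [-0.3, -0.1, 0.2]
grip_width: 1.001
grasp_force: 0.0
clock: 25.8
position: [0.5131, 0.2913, 0.0021]
ee_rot: [-0.117, 0.993, 0.0, -0.0]
ft_force: [-2.6, -2.0, 7.4]
grip_width: 0.569
grasp_force: 61.4
clock: 26.68
position: [0.5132, 0.2913, 0.0212]
ee_rot: [-0.117, 0.993, -0.0, -0.0]
ft_force: [0.5, -1.2, -4.1]
grip_width: 0.568
grasp_force: 62.5
27.275 z [0.5133 0.2914 0.0214] F tool [-0.13  0.15  4.42] [0.27 0.28 0.41] T tool [-0.015  0.005  0.009] [0.017 0.03  0.024] grip 0.5699746486642843 62.461873665897656
```

```bash
python3 -m creep '{"slide":[[0,0,-0.02],[0,0,-0.035],[0,0,-0.04],[0,0,-0.04],[0,0,-0.03],[0,0,-0.014],[0,0,0],[0,0,0]],"twist":[0,0,0,0,8,8,8,0]}'
python3 -c "
from h import *
go(.5225,-.0278,.2,-10.5)"
```

```text
clock: 28.28
position: [0.5134, 0.2914, 0.2018]
ee_rot: [0.092, 0.996, 0.001, 0.0]
ft_force: [-0.8, 0.3, -5.1]
grip_width: 0.563
grasp_force: 63.2
pos [0.5134 0.2914 0.2018] xline 169.48 tilt z [ 0.001  0.001 -1.   ] slide mm [ -67.2 -312.1    1.5] dist 319.3 twist -0.016373120632664495
```

```bash
python3 -m creep '{"slide":[[-0.0052,-0.024,0],[-0.0104,-0.048,0],[-0.0104,-0.048,0],[-0.0104,-0.048,0],[-0.0104,-0.048,0],[-0.0104,-0.048,0],[-0.0062,-0.0291,0],[-0.0036,-0.017,0]],"twist":[0,0,0,0,0,0,0,0]}'
python3 -m creep '{"slide":[[0,0,0],[0,0,0],[0,0,0]],"twist":[0,0,0]}'
python3 -c "
from h import *
go(.5225,-.0278,.145,-10.5)"
```

```text
clock: 29.28
position: [0.5219, -0.0283, 0.2008]
ee_rot: [0.092, 0.996, 0.0, 0.0]
ft_force: [0.4, 0.5, -5.0]
grip_width: 0.568
grasp_force: 63.3
clock: 29.65
position: [0.5224, -0.0244, 0.2003]
ee_rot: [0.091, 0.996, 0.0, -0.0]
ft_force: [0.2, 0.8, -4.5]
grip_width: 0.568
grasp_force: 63.3
pos [ 0.5224 -0.0244  0.2003] xline 169.58 tilt z [-0.  0. -1.] slide mm [-0.8 -3.4 55.3] dist 55.4 twist 0.08349047335227056
```

```bash
python3 -m creep '{"slide":[[0,-0.002,0.01],[0,0,0.015],[0,0,0.015],[0,0,0.01],[0,0,0.005],[0,0,0],[0,0,0],[0,0,0]],"twist":[0,0,0,0,0,0,0,0]}'
python3 -c "
from h import *
go(.5225,-.0278,.136,-10.5)"
```

```text
clock: 30.65
position: [0.5223, -0.0277, 0.1458]
ee_rot: [0.092, 0.996, 0.0, 0.0]
ft_force: [-0.7, 0.1, -3.8]
grip_width: 0.569
grasp_force: 63.3
pos [ 0.5223 -0.0277  0.1458] xline 169.44 tilt z [ 0.001  0.    -1.   ] slide mm [-0.2 -0.1  9.8] dist 9.8 twist -0.057385466446419287
```

```bash
python3 -m creep '{"slide":[[0,0,0.003],[0,0,0.002],[0,0,0.002],[0,0,0],[0,0,0]],"twist":[0,0,0,0,0]}'
python3 -m creep '{"slide":[[0,0,0.0008],[0,0,0],[0,0,0]],"twist":[0,0,0]}'
python3 -m creep '{"slide":[[0,0,0.0007],[0,0,0],[0,0,0]],"twist":[0,0,0]}'
```

```text
clock: 31.28
position: [0.522, -0.0277, 0.1384]
ee_rot: [0.092, 0.996, 0.0, 0.0]
ft_force: [-0.6, -0.0, -4.9]
grip_width: 0.569
grasp_force: 63.3
clock: 31.65
position: [0.522, -0.0277, 0.1376]
ee_rot: [0.092, 0.996, 0.0, 0.0]
ft_force: [-0.0, 0.5, -5.1]
grip_width: 0.569
grasp_force: 63.3
clock: 32.02
position: [0.522, -0.0277, 0.1369]
ee_rot: [0.092, 0.996, 0.0, -0.0]
ft_force: [-0.3, 0.0, -4.3]
grip_width: 0.568
grasp_force: 63.3
```

```bash
python3 -m creep '{"slide":[[0,0,0.0006],[0,0,0],[0,0,0]],"twist":[0,0,0]}'
python3 -m creep '{"slide":[[0,0,0.0005],[0,0,0],[0,0,0]],"twist":[0,0,0]}'
```

```text
clock: 32.4
position: [0.522, -0.0277, 0.1363]
ee_rot: [0.092, 0.996, 0.0, 0.0]
ft_force: [-0.7, 0.4, -4.0]
grip_width: 0.567
grasp_force: 63.3
clock: 32.78
position: [0.5221, -0.0278, 0.1361]
ee_rot: [0.092, 0.996, 0.0, 0.0]
ft_force: [-3.1, -0.1, 2.4]
grip_width: 0.566
grasp_force: 64.0
```

```bash
python3 -m creep '{"slide":[[0,0,0],[0,0,0],[0,0,0],[0,0,0],[0,0,0]],"twist":[0,0,0,0,0]}' 66 20; python3 ft.py
python3 - <<'E'
import cv2,glob,os
f=max(glob.glob('pics/s_*.png'),key=os.path.getmtime)
cv2.imwrite('pics/c3.png',cv2.resize(cv2.imread(f)[150:290,220:420],None,fx=4,fy=4))
E
```

```text
clock: 33.4
position: [0.522, -0.0277, 0.1358]
ee_rot: [0.092, 0.996, 0.0, 0.0]
ft_force: [-0.5, 0.1, 0.3]
grip_width: 0.662
grasp_force: 0.0
34.0 z [ 0.522  -0.0277  0.1358] F tool [0.18 0.26 0.21] [0.53 0.35 0.38] T tool [-0.008 -0.003 -0.002] [0.03  0.027 0.019] grip 0.6624618100006182 0.0
```

View pics/c3.png

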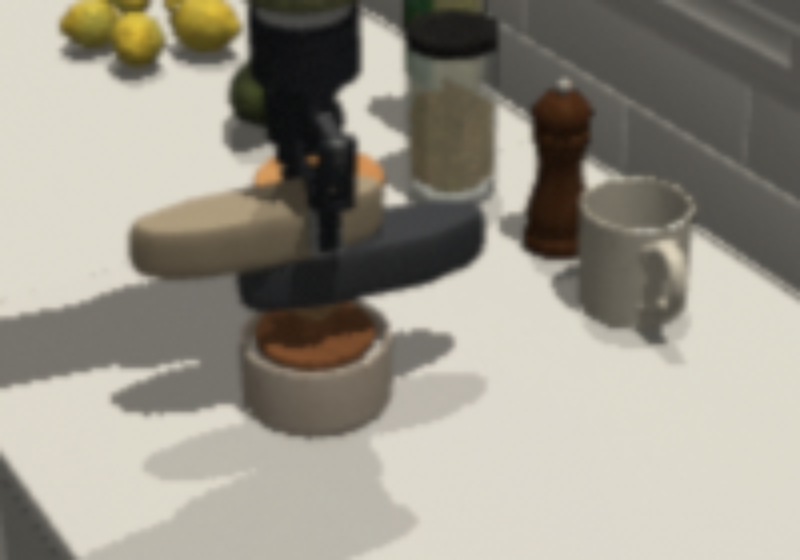

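The pale stone at crop (260,230) lies flat along the dark one at (360,255), and both are balanced with the fingers off them. I'll open, retreat and check.

```bash
python3 -m creep '{"slide":[[0,0,0],[0,0,0],[0,0,-0.01],[0,0,-0.03],[0,0,-0.04],[0,0,-0.04],[0,0,0],[0,0,0]],"twist":[0,0,0,0,0,0,0,0]}' 100
python3 - <<'E'
from h import *
im,d=manip.camera("side");P=cloud("side",d);z=P[...,2];cv2.imwrite("pics/end.png",im)
old=np.load("side0.npz");s=im.astype(int)-old["im"];
near=(abs(P[...,0]-.52)<.2)&(abs(P[...,1]+.03)<.09)
for n,m in (("pale",near&(z>.166)&(z<.185)),("dark",near&(z>.126)&(z<.142)&(im.max(-1)<90))):
    m=big(m);t=P[m];c=np.linalg.lstsq(np.c_[t[:,:2],np.ones(len(t))],t[:,2],rcond=None)[0]
    print(n,m.sum(),np.median(t[:,2]).round(4),np.degrees(c[:2]).round(1),cv2.minAreaRect((t[:,:2]*1000).astype(np.float32)))
E
cp pics/end.png /dev/null; python3 -c "
import cv2;cv2.imwrite('pics/c4.png',cv2.resize(cv2.imread('pics/end.png')[120:300,200:440],None,fx=3,fy=3))"
```

```text
clock: 35.0
position: [0.5218, -0.0277, 0.2556]
ee_rot: [0.092, 0.996, 0.0, -0.0]
ft_force: [-0.2, 0.6, -0.8]
grip_width: 1.005
grasp_force: 0.0
pale 545 0.1705 [0.2 1.1] ((485.3092956542969, -25.276199340820312), (54.2631950378418, 174.6492919921875), 79.02094268798828)
dark 481 0.1332 [-1.3  3.6] ((521.1691284179688, -41.26694869995117), (54.61923599243164, 253.3548126220703), 84.45752716064453)
```

View pics/c4.png

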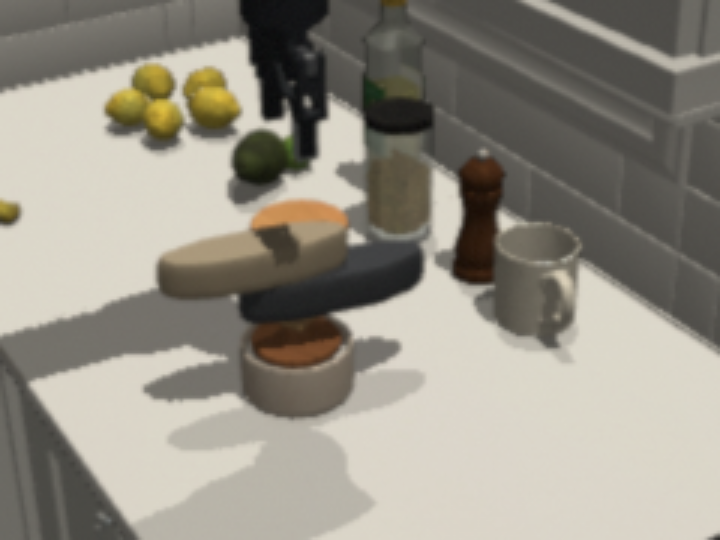

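The picture shows both stones stacked level on the block (pale at (255,258), dark at (335,280)), the gripper clear of them, and nothing else moved. I'm handing in.

```bash
python3 -c "
from workcell import manip
print(manip.hand_in())"
```

```text
the job is handed in; nothing more can be done
None
```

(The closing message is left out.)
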